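Level the casting plate with its near foot and keep it pressed

ROBOT

A 6-joint arm with a two-finger parallel gripper is mounted at the origin on the work surface. World frame = base frame: x ahead of the robot, y to its left, z up, the work surface at z = 0. Lengths are in m, angles in rad, forces in N, time in s.
With the tool pointing down it reaches from about 0.325 to 0.875 m from the base axis. Payload 4.4 kg.
Tool frame: the origin (TCP) lies midway between the tips of the shut fingers; the grasp point (between the pads) lies arm.grip_depth behind it (arm.grip_depth is the distance from the TCP to the grasp point, in m); z points along the fingers, y is the line along which they close (so a half turn about z gives the same grasp; the last joint's range is limited). The gripper opens to 85 mm and grips with 20 to 120 N. Pads are 22 mm wide; open, the fingers measure 114 mm over their backs; the gripper's body (76 mm by 85 mm) begins 54 mm behind the grasp point. The pads swing forward as they close: fully open they stand 13 mm farther back than shut.
Start: joints at [1.196, 0.207, 1.542, -0, 1.393, -0.15], TCP at [0.128, 0.561, 0.231] pointing down, gripper open.
Joint ranges: [-2.73, 2.73], [-0.86, 2.22], [0.23, 2.46], [-1.11, 4.25], [0.08, 2.63], [-2.82, 2.82]. Speed limits (rad/s): [2.79, 2.79, 3.14, 3.14, 3.14, 3.14].

INTERFACE

Orientations are given as a unit quaternion [x, y, z, w].
In Python, from cell import arm gives the robot as it stands. Calls block until the motion is done:
- arm.movep(position, orientation): joint-space move of the TCP to a pose.
- arm.move_l(position, frame=None, feed=0.15, max_force=None): straight line of the TCP; frame=None keeps the orientation; feed is the mean speed in m/s. With max_force (N) it stops when the force on the tool has changed by that much, and returns True; else False.
- arm.goto_joints(angles): joint-space move.
- arm.open_gripper() and arm.close(grip_force=None): open the fingers fully, or close them until they stop; grip_force is the grip in N (None keeps the last).
- arm.pause(seconds).
- arm.inverse_kinematics(position, orientation): joint angles nearest the present ones, or None.
- arm.camera(name): name is "side" or "top" or "wrist"; returns a dict with "color" (384x512x3 uint8, red, green, blue), "mtx" (3x3 intrinsics, pixels), "cam_to_world" (4x4, takes a point from camera to world coordinates). Camera axes: x right, y down, z forward; pixel columns grow to the right and rows downward; lengths in m; the calibration is good to about 2 mm. A picture is of the moment at which its call begins. There is no depth.
A pose or a line that the arm cannot do raises arm.PlanningError and nothing moves.
- arm.finish_job(): hands the job in; it is judged then, once.
Readings, each from a call of its own:
- arm.get_clock(): time.
- arm.get_joint_positions(): joint angles.
- arm.get_joint_velocities(): joint speeds.
- arm.get_joint_efforts(): joint torques, N m.
- arm.get_ee_pos(): TCP position.
- arm.get_eef_rot(): TCP orientation.
- arm.get_wrist_force(): force on the tool from outside, world axes, zero at the start.
- arm.get_ft_torque(): the same for the moment, N m.
- arm.get_finger_gap(): finger opening in m.
- arm.get_gripper_force(): force on a finger pad.
Only numpy, scipy, OpenCV 4.12 (cv2) and the standard library are available. Lean on these libraries where they do the work, as an engineer would, in place of code of your own. Each camera call takes 0.05 s, during which the arm holds its last target. There are 200 camera calls.

TASK

The casting plate rocks on its two side feet because its back foot is still short of the bench. Stand the spirit level on the plate between the plate's middle and the near foot, in line with that foot, and turn the near foot's knob until the bubble lies between its two lines when the level is pressed down so that the near foot bears on the bench. Finish while still pressing the level, firmly but not hard, touching nothing but the level, with the near foot on the bench and the bubble between its lines: keep holding it there so that I can run the back foot down, and leave the other things on the desk alone.

Things in the scene. Friction and masses are not known exactly. Their poses are not given: they have to be found in the camera images.
- plate: Bare aluminium casting plate, 220 mm square, 10 mm thick, top face 40 mm above the bench, a thumbscrew foot through each corner, 140 mm from its centre. Origin on the bench under its centre, z up, +x towards the back corner, away from the robot: near foot at x = -140 mm, back foot at x = +140 mm, side feet at y = +-140 mm. Fences 18 mm high stand on the two back edges.
- stand: The rubber pads of the plate's two side feet, fixed to the bench; origin and yaw as the plate's. The plate rocks on them about its y axis, at most 0.02 rad back and 0.025 rad forward. By itself, the level on it or not, it leans back (near corner 3 mm up); 2 to 6 N down on the level, 30 to 90 mm from the plate's centre towards the near foot, tips it on to the near foot, which then sets its slope.
- near_foot: The foot nearest the robot: steel screw with a 30 mm rubber pad, origin under the pad on its axis. Clockwise from above drives it down and raises the near corner, 2 mm a turn: with it on the bench, 1 rad of turn shifts the bubble about 3.4 mm. At the start it is 1.1 to 2.9 rad too short: pressed, the near corner is low. The other three feet are locked by nuts and stay as they are.
- knob (a point): Middle of the near foot's knob, on its axis (z up): a black ribbed round knob, 34 mm across, 26 mm high, its underside 10 mm above the plate's top face. Grip it from above. It turns stiffly (0.04 N m), several turns either way, and stays where it is left. The three other feet have the same knobs.
- level: Pocket spirit level standing on the desk: aluminium bar 150 mm long (its x), 22 mm wide (y), 40 mm high (z), about 140 g, black end caps. A green vial is let into the top of its middle (x from -29 to +29 mm); the solid top at either end is the place to press. Origin in the middle of its underside. Either end may point to the near foot.
- bubble (a point): Middle of the level's pale bubble, 14 mm long and 7 mm wide, near the top of the vial. Its x in the level's frame is 0 midway between the two black lines; the bubble is between them from -2.5 to +2.5 mm, and its travel ends at -21 and +21 mm. It goes to the higher end (positive: the level's +x end is higher), 1.5 mm for each 0.001 rad of slope, and takes about 1 s to come to rest.
- sanding_block: Bystander: cork sanding block, 120 x 34 x 28 mm, origin in the middle of its underside.
- paint_pot: Bystander: glass paint pot with a lid, 28 mm across, 30 mm high, origin at the middle of its underside.
- cutters: Bystander: side cutters lying flat, 127 mm long, 53 mm wide, 15 mm high, origin near the middle, jaws towards its +x.
Not all that is in view belongs to the job. Several things look just like the level: the one meant starts farthest to the robot's left.

How it is judged:
On the way:
1. the level stands upright on the plate (contact force between level and plate above 0.3 N and angle between level's own z axis and vertical below 0.12 rad), for 0.2 s.
At the end, for the whole second after the job is handed in: The robot presses the level on the plate (over 4 N between them) and touches neither plate nor knob; level upright, within 30 mm and 0.25 rad of the line to the near foot, its middle on that foot's half (10 mm grace); foot bears on the desk (over 0.2 N); bubble within 2.5 mm; all still (x of bubble in the frame of level between -0.0025 and 0.0025 m and contact force between level and plate above 4 N and contact force between near_foot and anything else above 0.2 N and height (world z) of near_foot below 0.001 m and angle between level's own z axis and vertical below 0.08 rad and angle between the x axis of level and the x axis of plate, either way round below 0.25 rad and y of level in the frame of plate between -0.03 and 0.03 m and x of level in the frame of plate below 0.01 m and contact force between each of the arm, the fingers and plate below 0.5 N and linear speed of level below 0.02 m/s); the arm keeps its last pose, push and grip.
It fails at once if a bystander, the sanding block, pushed out of place (over 20 mm) (distance of sanding_block from where it was at the start of the episode above 0.02 m).
It fails at once if a bystander, the paint pot, pushed out of place (over 20 mm) (distance of paint_pot from where it was at the start of the episode above 0.02 m).
It fails at once if a bystander, the cutters, pushed out of place (over 20 mm) (distance of cutters from where it was at the start of the episode above 0.02 m).
It fails at once if the level is slammed or pressed hard on the plate (over 60 N) (contact force between level and plate above 60 N).
It also fails if it takes over 72 s, if anything falls off the work surface, if the arm or the gripper's body presses on something with over 40 N, if the wrist force passes 120 N, or if a joint passes its speed limit or range.

## Working session

There is one attempt and no reset: what is moved stays moved. The work goes in short steps, each a Python script; the robot and the scene stay as the last script left them, time stands still between calls to the robot, and variables do not carry over. Pictures are saved under pics/ and viewed, at most 10 in all, crops included, and the job is handed in when it is done.

```bash
mkdir -p pics; ls
cat > h.py <<'E'
import numpy as np, cv2
from cell import arm
from scipy.spatial.transform import Rotation as R
def snap(n):
    c=arm.camera(n); return c
def save(c,name,scale=1):
    im=cv2.cvtColor(c["color"],cv2.COLOR_RGB2BGR)
    cv2.imwrite("pics/"+name,im)
def ray(c,px,z):
    M=np.array(c["cam_to_world"]); d=M[:3,:3]@np.linalg.inv(c["mtx"])@[px[0],px[1],1.0]
    o=M[:3,3]; return o+d*(z-o[2])/d[2]
def proj(c,p):
    M=np.linalg.inv(np.array(c["cam_to_world"])); q=np.array(c["mtx"])@(M[:3,:3]@p+M[:3,3]); return q[:2]/q[2]
def tri(c1,p1,c2,p2):
    A=[];b=[]
    for c,p in((c1,p1),(c2,p2)):
        M=np.array(c["cam_to_world"]);d=M[:3,:3]@np.linalg.inv(c["mtx"])@[p[0],p[1],1.0];d/=np.linalg.norm(d)
        P=np.eye(3)-np.outer(d,d);A.append(P);b.append(P@M[:3,3])
    return np.linalg.lstsq(np.vstack(A),np.hstack(b),rcond=None)[0]
def down(yaw): # tool z down, tool y (closing) at world angle yaw
    y=np.array([np.cos(yaw),np.sin(yaw),0]);z=np.array([0,0,-1.]);x=np.cross(y,z)
    return R.from_matrix(np.c_[x,y,z]).as_quat()
E
python3 - <<'E'
from h import *
a=snap("top");b=snap("side")
im=np.hstack([a["color"],b["color"]])[:,:,::-1]
cv2.imwrite("pics/t.png",cv2.resize(a["color"][:,:,::-1],(800,600)));cv2.imwrite("pics/s.png",cv2.resize(b["color"][:,:,::-1],(800,600)))
for c in(a,b):print(np.round(c["cam_to_world"],3),c["mtx"])
print(arm.grip_depth,arm.get_eef_rot())
E
```

```text
pics
[[ 0.026 -0.995  0.1    0.327]
 [-1.    -0.028 -0.014 -0.115]
 [ 0.017 -0.1   -0.995  1.32 ]
 [ 0.     0.     0.     1.   ]] [[417.78485908   0.         256.96095042]
 [  0.         417.78485908 192.01475225]
 [  0.           0.           1.        ]]
[[-0.985 -0.116  0.127  0.332]
 [-0.172  0.617 -0.768  0.738]
 [ 0.011 -0.778 -0.628  0.775]
 [ 0.     0.     0.     1.   ]] [[397.84834643   0.         257.57324417]
 [  0.         397.84834643 188.37843983]
 [  0.           0.           1.        ]]
0.0187 [ 1.11659934e-01  9.93745943e-01 -9.86274518e-04 -2.94284599e-04]
```

View pics/t.png

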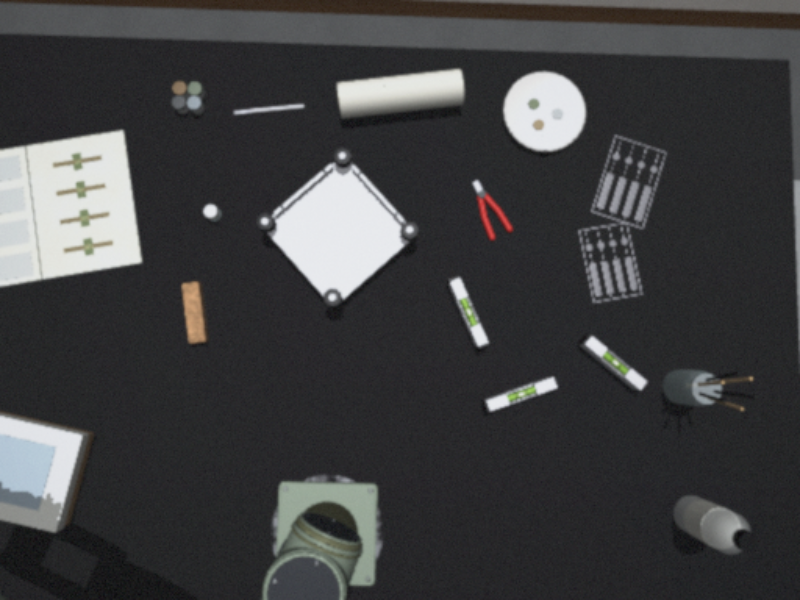

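View pics/s.png

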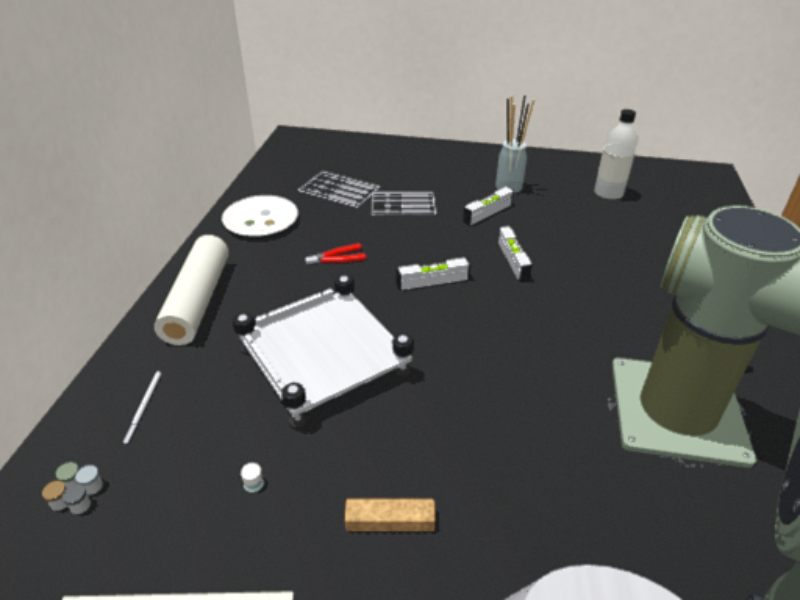

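The top view shows three look-alike levels at (468,312), (521,394) and (615,363) in the 800x600 picture. Image left is robot left (+y), so I choose (468,312), which is at (433,270) in the side view. The plate's knobs are at (333,297) near, (343,157) back, (266,222) left and (410,231) right. In the side view they are (403,344), (244,323), (293,394) and (344,285).

```bash
cat >> h.py <<'E'
def green(c,near=None):
    h=cv2.cvtColor(c["color"],cv2.COLOR_RGB2HSV); m=cv2.inRange(h,(30,110,60),(50,255,255))
    n,l,s,ce=cv2.connectedComponentsWithStats(cv2.morphologyEx(m,cv2.MORPH_CLOSE,np.ones((7,7))))
    o=[(s[i,4],ce[i]) for i in range(1,n) if s[i,4]>12]
    return o
E
python3 - <<'E'
from h import *
a=snap("top");b=snap("side")
print(green(a),green(b))
k=.64
for n,p,q in(("near",(333,297),(403,344)),("back",(343,157),(244,323)),("left",(266,222),(293,394)),("right",(410,231),(344,285)),("lev",(468,312),(433,268)),("lev+",(456,279),(403,270)),("lev-",(483,345),(462,266)),("cut",(487,205),(338,254))):
    print(n,tri(a,np.array(p)*k,b,np.array(q)*k).round(4))
w=snap("wrist");print(np.round(w["cam_to_world"],3),w["mtx"],arm.get_ee_pos())
E
```

```text
[(np.int32(42), array([299.33333333, 199.4047619 ])), (np.int32(23), array([389.60869565, 228.60869565])), (np.int32(26), array([397.76923077, 235.34615385])), (np.int32(46), array([333.65217391, 251.54347826]))] [(np.int32(25), array([314.12, 127.44])), (np.int32(30), array([328.06666667, 157.        ])), (np.int32(47), array([277.76595745, 171.34042553]))]
near [ 0.4539 -0.0012  0.0657]
back [ 0.7344 -0.0104  0.0584]
left [0.5987 0.1349 0.0629]
right [ 0.5902 -0.1468  0.0578]
lev [ 0.4366 -0.2665  0.0314]
lev+ [ 0.4974 -0.2411  0.0373]
lev- [ 0.3765 -0.2986  0.0208]
cut [ 0.6517 -0.3048  0.0129]
[[ 0.222  0.94   0.258  0.062]
 [ 0.975 -0.214 -0.06   0.577]
 [-0.001  0.265 -0.964  0.374]
 [ 0.     0.     0.     1.   ]] [[284.41948271   0.         261.46083721]
 [  0.         284.41948271 193.51172928]
 [  0.           0.           1.        ]] [0.12748683 0.56034271 0.23071348]
```

```bash
cat >> h.py <<'E'
def bar(c,p0):
    "minimum-area rect of the bright bar nearest pixel p0"
    hsv=cv2.cvtColor(c["color"],cv2.COLOR_RGB2HSV)
    m=(cv2.inRange(hsv,(0,0,120),(180,70,255))|cv2.inRange(hsv,(28,80,60),(55,255,255)))
    m=cv2.morphologyEx(m,cv2.MORPH_CLOSE,np.ones((9,9)))
    cs=[k for k in cv2.findContours(m,cv2.RETR_EXTERNAL,cv2.CHAIN_APPROX_NONE)[0] if cv2.contourArea(k)>800]
    return max(cs,key=lambda k:cv2.pointPolygonTest(k,tuple(map(float,p0)),True))
E
python3 - <<'E'
from h import *
print(arm.get_clock())
q=down(0.444-np.pi/2)
out=[]
for i,dy in enumerate((0,.04)):
    arm.movep([.437,-.267+dy,.19],q); arm.pause(.2)
    c=snap("wrist"); out.append(c); save(c,f"w{i}.png")
    p=proj(c,np.array([.437,-.267,.04])); k=bar(c,p); print(p,cv2.minAreaRect(k),[ (s,e.round(1)) for s,e in green(c)])
g=[max(green(c),key=lambda t:t[0])[1] for c in out]
print(tri(out[0],g[0],out[1],g[1]),arm.get_ee_pos(),arm.get_clock())
E
```

```text
0.25
[263.36408149 182.33813101] ((262.5, 175.5), (133.0, 23.0), 90.0) [(np.int32(696), array([261.5, 180.7])), (np.int32(29), array([266.2, 322. ])), (np.int32(100), array([441. , 355.5]))]
[296.01089915 197.41436453] ((293.7169189453125, 192.59539794921875), (21.91065788269043, 125.80599975585938), 3.1798300743103027) [(np.int32(679), array([293.5, 195.7]))]
[ 0.43641975 -0.26504558  0.03376198] [ 0.43712781 -0.22772241  0.19016003] 4.1333
```

View pics/w0.png

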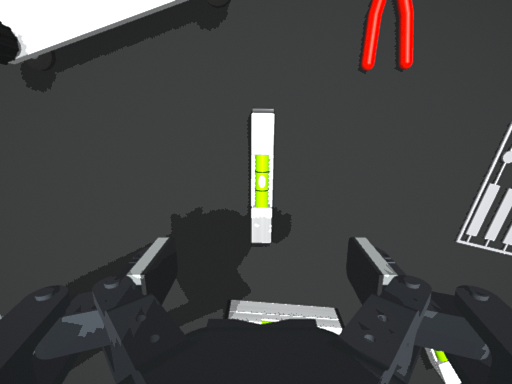

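The crop shows the chosen level, with its green vial at (262,181) and its long axis vertical in the image, so it is aligned with the gripper. It is leftmost of the three, and another bar is just visible at (280,315). I'm grasping it and placing it now.

Run:
```python
from h import *
q=down(0.444-np.pi/2)
arm.movep([.437,-.266,.08],q)
print(arm.move_l([.437,-.266,.012],feed=.1,max_force=10))
arm.close(30); print("gap",arm.get_finger_gap(),arm.get_gripper_force())
arm.move_l([.437,-.266,.16],feed=.25)
P=np.array([.580,-.0055]); q=down(-.033-np.pi/2)
arm.movep([*P,.16],q)
arm.move_l([*P,.075],feed=.2)
print(arm.move_l([*P,.047],feed=.03,max_force=2.5),arm.get_ee_pos(),arm.get_wrist_force())
arm.open_gripper()
arm.move_l([*P,.17],feed=.25)
# look at near knob and level
q2=down(-.033-np.pi/2)
arm.movep([.49,-.002,.20],q2);arm.pause(.1)
c=snap("wrist");save(c,"p0.png")
arm.movep([.45,-.002,.20],q2);arm.pause(.1)
d=snap("wrist");save(d,"p1.png")
print(proj(c,[.454,-.001,.076]),proj(d,[.454,-.001,.076]),arm.get_clock())
h=np.hstack([c["color"],d["color"]])[:,:,::-1]; cv2.imwrite("pics/pp.png",cv2.resize(h,(800,300)))
```

```text
False
gap 0.021204954047569342 30.890249088406563
True [ 0.57943215 -0.00537925  0.05231374] [-0.36406543  0.14159606  4.13348347]
[263.69913654 221.88531884] [262.1641221  184.16744155] 11.6083
```

View pics/pp.png

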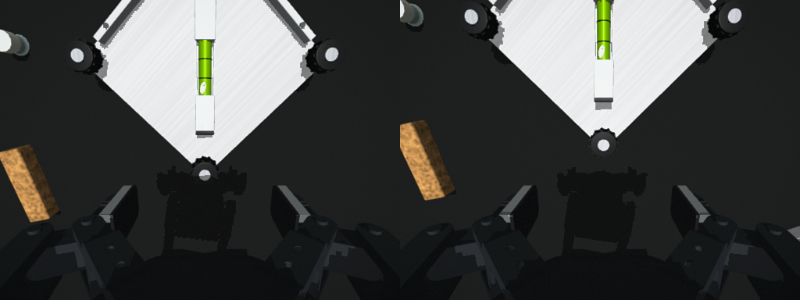

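The level stands on the plate in line with the near foot, its bubble at the near (raised) end as expected. The near knob's bright cap is at about (261,224) in the first view and (260,186) in the second. I'll measure the knob, then press to read the bubble.

```bash
cat >> h.py <<'E'
def cap(c,p0,r=14):
    "bright cap centroid near p0"
    g=cv2.cvtColor(c["color"],cv2.COLOR_RGB2GRAY).astype(float); x,y=np.round(p0).astype(int)
    m=np.zeros(g.shape,np.uint8); cv2.circle(m,(int(x),int(y)),r,255,-1)
    b=((g>110)&(m>0)).astype(np.uint8); n,l,s,ce=cv2.connectedComponentsWithStats(b)
    i=min(range(1,n),key=lambda i:np.hypot(*(ce[i]-p0))); return ce[i],s[i,4]
def bubble(c,zc=.078,dbg=False):
    "bubble and black-line pixel coordinates along vial (vertical image axis)"
    hsv=cv2.cvtColor(c["color"],cv2.COLOR_RGB2HSV); return hsv
E
python3 - <<'E'
from h import *
im=cv2.imread("pics/p1.png");arm_c=None
q2=down(-.033-np.pi/2)
c1=snap("wrist"); a,n1=cap(c1,(260,186))
arm.movep([.53,-.002,.17],q2);arm.pause(.1)
c2=snap("wrist"); p=proj(c2,[.454,-.002,.078]); print(p)
a2,n2=cap(c2,p); print(a,n1,a2,n2,tri(c1,a,c2,a2),ray(c1,a,.079),ray(c2,a2,.079))
# press on near end
arm.close(30)
X=.454+.072; Y=-.003
arm.movep([X,Y,.12],q2); arm.move_l([X,Y,.09],feed=.15); f0=np.array(arm.get_wrist_force())
print(arm.move_l([X,Y,.070],feed=.015,max_force=5),arm.get_ee_pos(),f0)
arm.pause(1.5); print(arm.get_wrist_force(),arm.get_ee_pos())
c=snap("wrist"); save(c,"b0.png"); print(proj(c,[.579,-.0055,.078]),arm.get_clock())
E
python3 -c "
import cv2;i=cv2.imread('pics/b0.png');cv2.imwrite('pics/b0c.png',cv2.resize(i[60:300,150:370],None,fx=2.5,fy=2.5))"
```

```text
[266.32960614 274.3037727 ]
[260.01666667 185.50555556] 180 [264.33333333 277.08333333] 24 [4.54802679e-01 4.37532315e-04 8.39465259e-02] [0.45360371 0.00105583 0.079     ] [ 4.51767693e-01 -6.67282568e-05  7.90000000e-02]
True [ 0.52490582 -0.00290665  0.08038307] [0.60807187 0.69009352 0.48103526]
[-0.24494179 -0.84569924  1.73526021] [ 0.52511005 -0.00288522  0.08057589]
[266.87189578 141.26746811] 15.95
```

View pics/b0c.png

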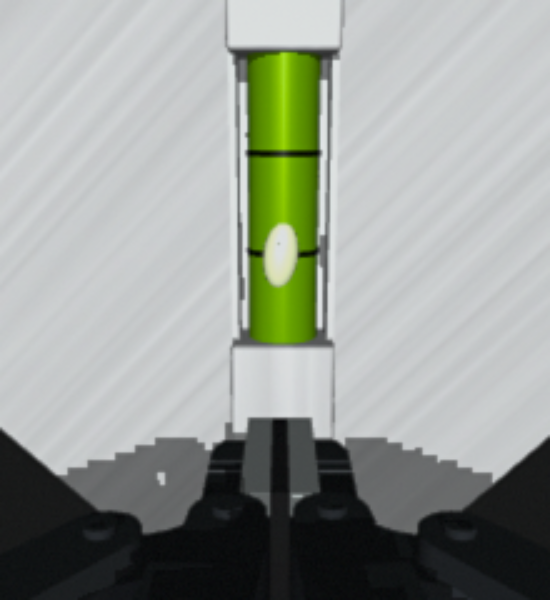

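The fingers press the near end clear of the vial. The lines are at crop rows 153 and 253 and the bubble centre at row 255, so the plate is not tipped yet at about 1.5 N. I need to press further.

```bash
cat >> h.py <<'E'
def fz(n=6):
    v=[]
    for _ in range(n): v.append(arm.get_wrist_force()[2]); arm.pause(.02)
    return np.mean(v)
def bub(c):
    "bubble offset (mm, + = towards far end) from midway between lines, via rays on the vial top plane"
    hsv=cv2.cvtColor(c["color"],cv2.COLOR_RGB2HSV).astype(int)
    gm=cv2.inRange(hsv.astype(np.uint8),(28,120,50),(55,255,255)); n,l,s,ce=cv2.connectedComponentsWithStats(cv2.morphologyEx(gm,cv2.MORPH_CLOSE,np.ones((9,9))))
    i=1+np.argmax(s[1:,4]); x,y,w,h,_=s[i]; cx=x+w/2
    V=hsv[y:y+h,:,2]; S=hsv[y:y+h,:,1]
    B=(S[:,x+2:x+w-2]<110)&(V[:,x+2:x+w-2]>130); n,l,s2,ce=cv2.connectedComponentsWithStats(B.astype(np.uint8))
    j=1+np.argmax(s2[1:,4]); bc=ce[j]+[x+2,y]; r0,r1=s2[j,1]+y,s2[j,1]+s2[j,3]-1+y; rows=(r0+r1)/2
    e=np.r_[x+2:x+6,x+w-6:x+w-2]; prof=V[:,e].mean(1); med=np.median(prof)
    d=np.clip(med*.8-prof,0,None); d[:4]=0; d[-4:]=0; m=len(d)//2
    ln=[np.average(np.arange(a,b),weights=d[a:b]+1e-9)+y for a,b in((0,m),(m,len(d)))]
    f=lambda r:ray(c,(cx,r),.078)
    A,Bq,b=f(ln[0]),f(ln[1]),f(rows); u=(A-Bq)/np.linalg.norm(A-Bq)
    return round(1e3*(b-(A+Bq)/2)@u,2),round(1e3*np.linalg.norm(A-Bq),2),(y,h,w,ln,r0,r1)
def press(F,f0,step=.0004,zmin=.070):
    p=np.array(arm.get_ee_pos())
    while fz(3)-f0<F and p[2]>zmin:
        p[2]-=step; arm.move_l(p,feed=.02)
    return p[2],fz()-f0
E
python3 - <<'E'
from h import *
c=dict(snap("wrist")); print(bub(c))
print(press(9,.5)); 
for t in range(3): arm.pause(.7); c=snap("wrist"); print(bub(c),fz()-.5,arm.get_ee_pos())
save(c,"b1.png"); print(arm.get_clock())
E
python3 -c "
import cv2;i=cv2.imread('pics/b1.png');cv2.imwrite('pics/b1c.png',cv2.resize(i[60:300,150:370],None,fx=2.5,fy=2.5))"
```

```text
(np.float64(-10.53), np.float64(20.01), (np.int32(80), np.int32(118), np.int32(29), [np.float64(120.92671009389971), np.float64(160.98485504349577)], np.int32(150), np.int32(174)))
(np.float64(0.07857267774017312), np.float64(11.362089319325122))
(np.float64(11.13), np.float64(19.89), (np.int32(80), np.int32(118), np.int32(30), [np.float64(120.98660462094074), np.float64(161.1147067785247)], np.int32(105), np.int32(132))) 11.294190721588166 [ 0.52403645 -0.00285345  0.07954294]
(np.float64(11.13), np.float64(19.89), (np.int32(80), np.int32(118), np.int32(30), [np.float64(120.98952952278444), np.float64(161.11199146979368)], np.int32(105), np.int32(132))) 11.454178942017322 [ 0.52404142 -0.00286013  0.07953808]
(np.float64(11.13), np.float64(19.89), (np.int32(80), np.int32(118), np.int32(30), [np.float64(120.98880805423987), np.float64(161.11580070337453)], np.int32(105), np.int32(132))) 11.30560019811747 [ 0.52403938 -0.00284652  0.07952227]
20.2
```

View pics/b1c.png

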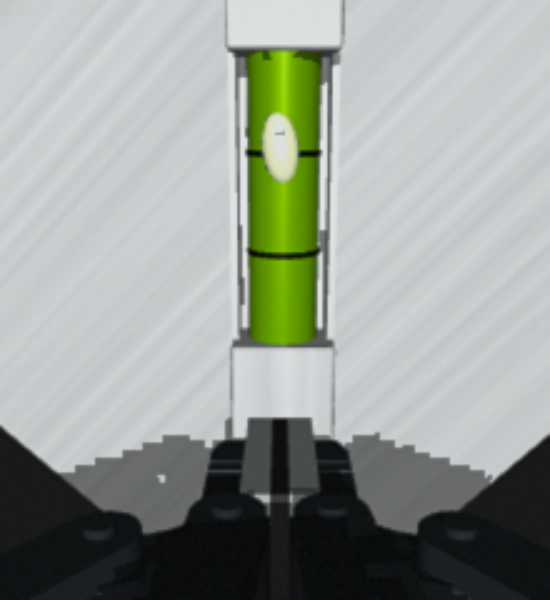

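Pressed firmly, the bubble is at crop row 148 with the lines at 153 and 253. It lies about 10.5 mm towards the far end, so the near corner is low and the knob needs about 2.9 rad clockwise. I'll turn it in one grip, from one y-aligned gripper pose to the other.

```bash
cat >> h.py <<'E'
def turn(K,yaw0,a,z=.053):
    "grip the knob at K with closing direction yaw0 and turn a rad clockwise"
    arm.movep([*K,.13],down(yaw0)); arm.open_gripper(); 
    arm.move_l([*K,.10],feed=.2); print("hit",arm.move_l([*K,z],feed=.08,max_force=8))
    arm.close(40); print("gap",arm.get_finger_gap(),arm.get_ee_pos(),arm.get_wrist_force())
    j=np.array(arm.get_joint_positions()); j[5]+=a; arm.goto_joints(j)
    print("F",arm.get_wrist_force(),arm.get_joint_positions()[5]-j[5])
    arm.open_gripper(); arm.move_l([*K,.13],feed=.2)
def pressread(tag,F=9):
    arm.close(30); X,Y=.526,-.003
    arm.movep([X,Y,.12],down(-.033-np.pi/2)); arm.move_l([X,Y,.087],feed=.15); f0=fz()
    arm.move_l([X,Y,.072],feed=.015,max_force=5); print(press(F,f0)); arm.pause(1.5)
    c=snap("wrist"); save(c,tag+".png"); print(bub(c),fz()-f0,arm.get_ee_pos(),arm.get_clock())
E
python3 - <<'E'
from h import *
p=np.array(arm.get_ee_pos()); arm.move_l(p+[0,0,.05],feed=.1)
y0=np.pi/2+.1
arm.movep([.44,0,.16],down(y0)); arm.pause(.1)
c=snap("wrist"); save(c,"k.png"); pr=proj(c,[.4535,0,.079]); a,n=cap(c,pr); r=ray(c,a,.079); print(pr,a,n,r)
if n>60: K=(r[:2]+[.4532,.0007])/2
else: K=np.array([.4535,.0005])
print(K)
turn(K,y0,2.9)
pressread("b2")
E
```

```text
[257.57991536 214.9928897 ] [257.94019934 214.77242525] 602 [4.53275986e-01 2.80732247e-04 7.90000000e-02]
[0.45323799 0.00049037]
hit False
gap 0.03277063380987589 [ 4.53457234e-01 -2.16004166e-04  5.32824729e-02] [-1.31590094 -4.50382025  1.06144864]
F [ 0.68519178 -6.41771015 -2.3814717 ] -0.00033281509280058685
(np.float64(0.07915987983317606), np.float64(9.157570926603949))
(np.float64(1.32), np.float64(19.97), (np.int32(80), np.int32(118), np.int32(29), [np.float64(120.71765228580799), np.float64(160.87758548147025)], np.int32(126), np.int32(151))) 9.351582226458667 [ 0.52476031 -0.00291122  0.07997462] 34.8917
```

```bash
python3 -c "
import cv2;i=cv2.imread('pics/b2.png');cv2.imwrite('pics/b2c.png',cv2.resize(i[60:300,150:370],None,fx=2.5,fy=2.5))"
python3 - <<'E'
from h import *
c=snap("side"); i=c["color"][150:290,130:290,::-1]; cv2.imwrite("pics/s2.png",cv2.resize(i,None,fx=4,fy=4))
w=snap("wrist"); print(bub(w)[0], fz(), arm.get_joint_velocities())
E
```

```text
1.33 9.95382034991796 [ 0.00076608  0.0011747  -0.00201839  0.00020154 -0.00125817  0.00052602]
```

View pics/b2c.png

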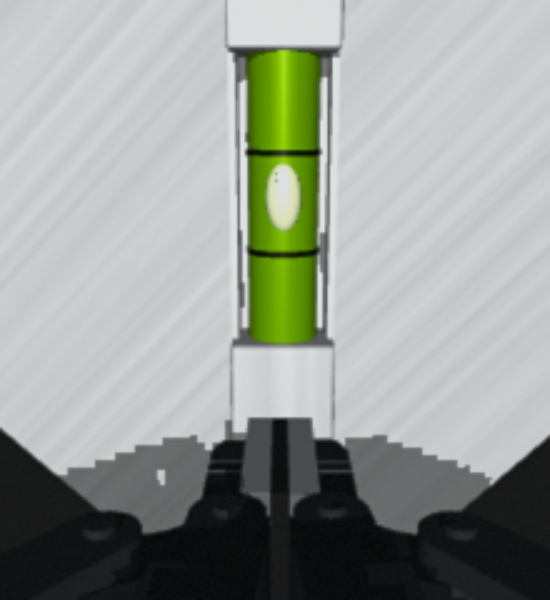

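View pics/s2.png

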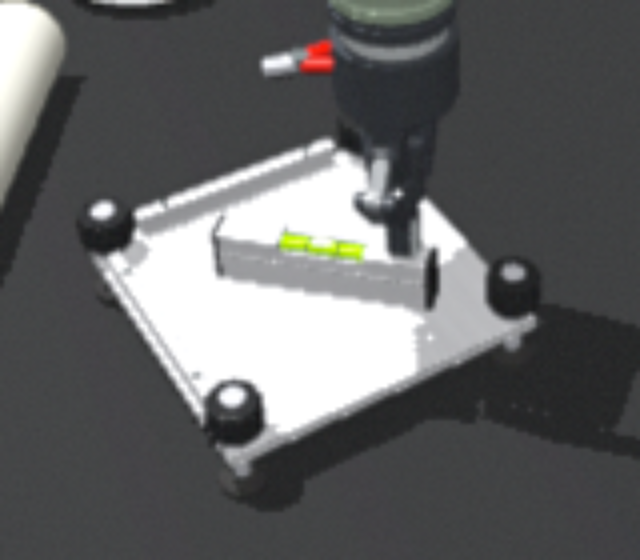

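The bubble spans crop rows 163–230, inside the lines at 153 and 253, about 1.2 mm off centre. The side view shows the fingers touching only the level's near end. The push is steady at about 9.5 N, well above the 2 to 6 N that tips the plate, so I'm handing in.

```bash
python3 -c "
from cell import arm
print(arm.finish_job(),arm.get_clock())"
```

```text
the job is handed in; nothing more can be done
the job is handed in; nothing more can be done
```

The job is handed in (no verdict came back) with the arm still pressing the level at about 9.5 N and touching nothing else; the near foot should be on the bench, since the plate tips at 2 to 6 N, and the bubble is between its lines, about 1.2 mm off centre towards the back.

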